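Hold the glass cloche just over its base

TASK

Take the glass cloche by its brass knob with a light grip of no more than about 40 N (the knob is only glued on), lift it over everything on the shelf, and bring it straight down over the headshell on its stand until the rim hangs about a centimetre above the ledge of its wooden base, centred on the base and level. Touch neither the base nor the headshell with the glass, and leave the other things on the shelf where they are. Finish with the cloche still held there in the gripper, not set down, so that I can brush the last dust off the base before it is closed.

Things in the scene. Friction and masses are not known exactly. Their poses are not given: they have to be found in the camera images.
- cloche_knob (a point): Centre of the brass knob on top of the loose glass cloche: the place to grip. The knob is an upright cylinder 28 mm across and 26 mm tall (from 13 mm below to 13 mm above this point) on a thin stem 12 to 14 mm across and 14 mm tall (flaring to 26 mm at its foot), over the crown of the dome, which is 27 mm below this point. z: the cloche's axis, up.
- cloche_rim (a point): Centre of the open rim at the underside of the same cloche, 147 mm straight below the knob's centre. The clear glass dome is 120 mm across outside, with walls 3 mm thick (inside 114 mm), straight-sided for 60 mm and then domed, 120 mm tall to its crown; 160 mm tall with the knob.
- cloche: The loose glass cloche itself; its origin is the centre of its rim (same point as cloche_rim). It weighs 0.3 to 0.5 kg, is round, so that its yaw does not matter, and stands upright on a cork mat.
- mat: Round cork mat, 150 mm across and 4 mm thick, fixed to the shelf, on which the cloche stands at the start, left or right of the middle; origin at the centre of its underside on the shelf.
- base_seat (a point): Centre of the round wooden base of the cloche, fixed to the shelf on the side opposite to the mat, at the height of the flat ledge on which the rim belongs (22 mm above the shelf). The base is 160 mm across; its pale raised middle is 100 mm across and stands 5 mm above the ledge. z points up.
- base: The same wooden base; origin at the centre of its underside, on the shelf.
- headshell: A red pickup cartridge in a black headshell on a small brass display stand, loose, 80 mm tall, standing on the middle of the base (its top is 107 mm above the shelf). It reaches at most 34 mm sideways from its stand's axis. Origin at the centre of the stand's underside.
- ceramic_box: Bystander: flip-top ceramic box, blue with a white lid, 92 x 122 mm and 64 mm tall, in the middle of the shelf; origin at the centre of its underside.
- tumbler: Bystander: terracotta tumbler, 76 mm across, 95 mm tall, in the middle of the shelf, nearest the robot; origin at the centre of its underside.
- tonearm_rest: Bystander: chrome tonearm rest, a post with a small fork on a round foot of 40 mm, 77 mm tall; origin at the centre of its underside.
- record_brush: Bystander: aluminium and black record brush, 34 x 100 mm, 46 mm tall; origin at the centre of its underside.
- adapter: Bystander: flat red plastic record adapter, 38 mm across, 4 mm thick; origin at the centre of its underside.
- opener: Bystander: flat steel bottle opener, 36 x 124 mm, 4 mm thick; origin at its middle, on its underside.
Things that resemble listed ones, but are neither listed nor needed, are in the scene too. There is more than one size of the headshell; the job needs the middle-sized.

How it is judged:
On the way:
1. the cloche is lifted higher than everything on the shelf before it comes over the headshell (height (world z) of cloche_rim above 0.107 m and horizontal distance between cloche_rim and base_seat above 0.09 m), for 0.1 s.
At the end, for the whole second after the job is handed in: The cloche hangs still in the gripper, its rim 3 to 20 mm above the ledge of the base, centred on it within 7 mm (so that it would drop straight over the raised middle) and level within 0.08 rad, touching neither base nor headshell; the headshell still stands within 12 mm of the middle of the base (horizontal distance between cloche_rim and base_seat below 0.007 m and z of cloche_rim in the frame of base_seat between 0.003 and 0.02 m and angle between cloche's own z axis and vertical below 0.08 rad and contact force between the fingers and cloche above 2 N and contact force between cloche and base below 0.05 N and contact force between cloche and headshell below 0.05 N and linear speed of cloche below 0.02 m/s and horizontal distance between headshell and base_seat below 0.012 m and angle between headshell's own z axis and vertical below 0.1 rad); the arm keeps its last pose, push and grip.
It fails at once if the knob is gripped too hard (about 50 N a finger, both fingers together over 100 N) (contact force between the fingers and cloche above 100 N).
It fails at once if the glass touches the base (contact force between cloche and base above 0.3 N).
It fails at once if the glass touches the headshell (contact force between cloche and headshell above 0.3 N).
It fails at once if the headshell on its stand is disturbed (distance of headshell from where it was at the start of the episode above 0.006 m).
It fails at once if a bystander on the shelf is disturbed (distance of any of ceramic_box, tumbler, tonearm_rest, record_brush, adapter, opener from where it was at the start of the episode above 0.012 m).
It also fails if it takes over 54 s, if anything falls off the work surface, if the arm or the gripper's body presses on something with over 40 N, if the wrist force passes 120 N, or if a joint passes its speed limit or range.

ROBOT

A 6-joint arm with a two-finger parallel gripper is mounted at the origin on the work surface. World frame = base frame: x ahead of the robot, y to its left, z up, the work surface at z = 0. Lengths are in m, angles in rad, forces in N, time in s.
With the tool pointing down it reaches from about 0.35 to 0.775 m from the base axis. Payload 7.3 kg.
Tool frame: the origin (TCP) lies at the very end of the fingers, on their centre line; the grasp point (between the pads) lies 19 mm behind it; z points along the fingers, y is the line along which they close (so a half turn about z gives the same grasp; the last joint's range is limited). The gripper opens to 92 mm and grips with 3 to 60 N. Pads are 19 mm wide; open, the fingers measure 130 mm over their backs; the gripper's body (75 mm by 190 mm) begins 47 mm behind the grasp point.
Start: joints at [1.187, 0.342, 1.524, -0, 1.275, -0.146], TCP at [0.124, 0.51, 0.227] pointing down, gripper open.
Joint ranges: [-2.53, 2.53], [-0.77, 2.02], [0.04, 2.7], [-1, 4.14], [0.28, 2.66], [-3.11, 3.11]. Speed limits (rad/s): [2.57, 2.57, 3.14, 3.14, 3.14, 3.14].

INTERFACE

Orientations are given as a 3x3 rotation matrix whose columns are the frame's x, y, z axes.
In Python, from workcell import * gives the robot as it stands. The module is installed in compiled form; this text tells all that it offers.
- The arm moves only by the tool drive_tool, never from a script. Its argument "targets" is a list of rows, each a list of 3 entries, a list of its own where there are three numbers: the shift along the tool's x, y, z in m, then the turn, a rotation vector about the tool's x, y, z in rad, then the opening in per cent of the stroke, from 0 (shut) to 100 (fully open). In form: [[[x, y, z], [rx, ry, rz], fingers], ...]. A call has 1 to 5 rows; each row shifts and turns the commanded pose from where the row before left it, along the tool's axes as they then stand; what a row does not reach is not made up. A row lasts 1/12 s, in which the tool goes at most 41.7 mm and 7.16 degrees, less where a joint would pass 70% of its speed; a pose out of reach is approached as far as the arm can. A call is refused whole if a number of a shift passes 0.0417 or a number of a turn 0.125, either way. A call with a gripper value outside its range is refused whole. The fingers move at their own pace and stop on an object; "newtons" is the grip in N (left out, the last holds). Time passes only in rows, so rows that do not move let the fingers close. It gives the time, the measured TCP pose, the force, the opening and the grip force at its end, in the units of the state.
- get_state(): the state, without advancing time (a new reading comes with each control period).
- grab_frame(name): name is "scene" or "top" or "wrist"; returns a dict with "pixels" (420x560x3 uint8, blue, green, red), "range_z" (420x560 float32, m along the optical axis (not along the pixel's ray), 0 where there is no reading), "fx", "fy", "cx", "cy" (pixels), "R" (3x3) and "t" (3): a world point X has camera coordinates R X + t; the wrist camera has in their place "T_tool_cam" (4x4, takes a point from camera to tool coordinates, whose origin is the TCP and whose axes are the flange's). Camera axes: x right, y down, z forward; pixel columns grow to the right and rows downward; lengths in m; the calibration is good to about 2 mm. The wrist camera is an equidistant fisheye: a pixel r from the principal point sees the ray r / f radians off the axis. A picture is of the moment at which its call begins: read the wrist's pose just before it.
- finish_job(): hands the job in; it is judged then, once.
The state is a dict: "clock": time; "joints": joint angles; "joint_velocities": joint speeds; "effort": joint torques, N m; "tool_pos": TCP position; "tcp_rot": TCP orientation; "force": force on the tool from outside, world axes, zero at the start; "torque": the same for the moment, N m; "opening": finger opening in m; "gripper_force": force on a finger pad.
Only numpy, scipy, OpenCV 4.12 (cv2) and the standard library are available. Lean on these libraries where they do the work, as an engineer would, in place of code of your own. Each camera call takes 0.05 s, during which the arm holds its last target. There are 200 camera calls.

## Working session

There is one attempt and no reset: what is moved stays moved. The work goes in short steps, Python scripts to look and compute and a tool call to move; the robot and the scene stay as the last step left them, time stands still between calls to the robot, and variables do not carry over. Pictures are saved under pics/ and viewed, at most 10 in all, crops included, and the job is handed in when it is done.

Besides the shell and the picture viewer there is one more tool, called after "Request:" by a JSON object that holds its "op" and its "data", one argument or row to a line. drive_tool: Moves the arm, as the interface text tells. Its arguments: {"type":"object","properties":{"targets":{"type":"array"},"newtons":{"type":"number"}},"required":["targets"]}

```bash
mkdir -p pics; cat > h.py <<'E'
import numpy as np, cv2
from workcell import *
def pts(f):
    z=f["range_z"]; v,u=np.indices(z.shape)
    c=np.stack([(u-f["cx"])/f["fx"]*z,(v-f["cy"])/f["fy"]*z,z],-1)
    return (c-f["t"])@f["R"]
E
python3 - <<'E'
from h import *
s=get_state(); print(s)
for n in("scene","top"):
    f=grab_frame(n); cv2.imwrite(f"pics/{n}.png",f["pixels"]); np.savez(f"{n}.npz",**f); print(n,f["fx"],f["cx"],f["cy"],f["R"],f["t"])
E
```

```text
{'clock': 0.0, 'joints': array([ 1.18700478e+00,  3.42760386e-01,  1.52503867e+00, -6.06322679e-06,
        1.27537678e+00, -1.45970669e-01]), 'joint_velocities': array([ 0.00308918, -0.00224912,  0.00064067,  0.00195657,  0.00030168,
       -0.00205674]), 'effort': array([-3.74082538e-04, -4.31237340e+01, -2.44224000e+01,  7.17547699e-02,
        5.59571455e-02, -7.32491162e-05]), 'tool_pos': array([0.12349201, 0.50984642, 0.22601785]), 'tcp_rot': array([[-9.71854001e-01,  2.35583223e-01, -5.87426796e-04],
       [ 2.35583849e-01,  9.71852915e-01, -1.47018123e-03],
       [ 2.24542411e-04, -1.56718977e-03, -9.99998747e-01]]), 'force': array([ 0.04481943, -0.35637306, -0.27787757]), 'torque': array([ 0.00901151,  0.00468791, -0.02517919]), 'gripper_force': 0.0, 'opening': 0.09170192692009817}
scene 407.0200643916664 271.70372863076153 208.19250542021402 [[ 0.66276706  0.74879037 -0.00726646]
 [ 0.52024499 -0.4674138  -0.71475135]
 [-0.53859537  0.46993332 -0.6993409 ]] [-0.40004178 -0.15779667  1.29738581]
top 401.8439019479218 286.2627841369065 209.68499617707886 [[ 0.02688282 -0.99958036 -0.01078951]
 [-0.99626981 -0.0259053  -0.08231264]
 [ 0.0819986   0.01296206 -0.99654815]] [0.05950329 0.51874842 1.00417229]
```

View pics/scene.png

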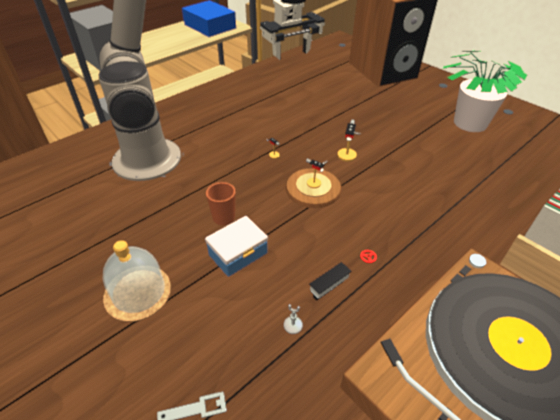

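View pics/top.png

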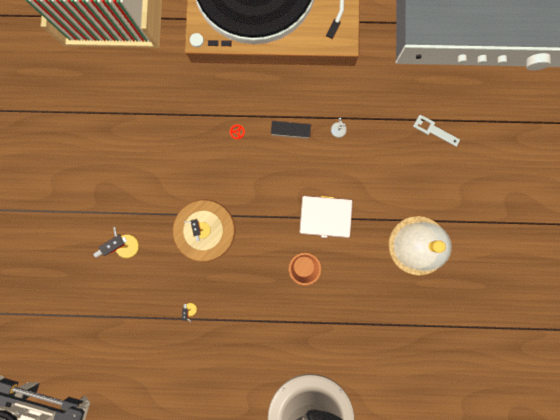

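Top view: the cloche knob is at (438,247) over the mat, centred near (420,246). The base is at (204,231) with its headshell, the box at (326,217) and the tumbler at (305,268). Decoy headshells stand at (120,245) and (190,311).

```bash
cat > m.py <<'E'
from h import *
for n in("top","scene"):
    f=dict(np.load(n+".npz")); P=pts(f); im=f["pixels"].astype(int)
    hsv=cv2.cvtColor(f["pixels"],cv2.COLOR_BGR2HSV)
    print(n)
    ok=f["range_z"]>0
    # brass knob: saturated yellow above 0.12
    k=ok&(P[...,2]>.13)&(P[...,2]<.19)&(abs(P[...,1]+.32)<.15)&(abs(P[...,0]-.45)<.15)&(hsv[...,1]>180)&(hsv[...,2]>150)
    q=P[k]; print("knob",len(q),q.mean(0) if len(q) else 0, q.min(0) if len(q) else 0,q.max(0) if len(q) else 0)
    # base: ledge points
    for nm,y0,x0,lo,hi in(("ledge",.21,.47,.016,.025),("middle",.21,.47,.0255,.032),("mat",-.33,.43,.002,.007)):
        m=ok&(P[...,2]>lo)&(P[...,2]<hi)&(np.hypot(P[...,0]-x0,P[...,1]-y0)<.12)
        q=P[m]
        if len(q)<5: print(nm,len(q));continue
        c,r=cv2.minEnclosingCircle(q[:,:2].astype(np.float32)); print(nm,len(q),c,r,np.median(q[:,2]))
f=dict(np.load("top.npz"));P=pts(f)
for u,v in((438,247),(420,246),(204,231),(326,217),(305,268),(390,246),(180,231),(228,231)): print(u,v,P[v,u])
E
python3 m.py
```

```text
top
knob 0 0 0 0
ledge 1178 (0.460116982460022, 0.282143771648407) 0.0796961784362793 0.022433430158353494
middle 860 (0.4595298767089844, 0.27869492769241333) 0.07564935088157654 0.027800752098777824
mat 1670 (0.42977088689804077, -0.32994914054870605) 0.1198955848813057 0.0032260715373870017
scene
knob 0 0 0 0
ledge 790 (0.46262216567993164, 0.2803167402744293) 0.07967488467693329 0.02164015815581883
middle 424 (0.46433278918266296, 0.2845046818256378) 0.0525972954928875 0.02727535205941753
mat 967 (0.42992228269577026, -0.32971516251564026) 0.1198434978723526 0.003291464395956099
438 247 [ 0.43255607 -0.2600898   0.16466261]
420 246 [ 0.43370771 -0.23495597  0.12154354]
204 231 [0.45677635 0.27842975 0.03465418]
326 217 [ 0.49793008 -0.02455385  0.06692642]
305 268 [0.36980641 0.02143246 0.00639775]
390 246 [ 0.43174132 -0.19574528  0.00381961]
180 231 [0.4554493  0.34246933 0.02191769]
228 231 [0.45867199 0.21978239 0.02320489]
```

```bash
cat >> h.py <<'E'
def go(*w):
    s=get_state(); R=np.array(s["tcp_rot"]); p=np.array(s["tool_pos"])
    print("pos",p.round(4),"z",R[:,2].round(4),"clk",round(s["clock"],2))
    for t in w:
        d=R.T@(np.array(t)-p); print(t,"tool shift",d.round(4),"rows",round(float(abs(d).max()/.04),1)); p=np.array(t)
E
python3 - <<'E'
from h import *
for n in("top","scene"):
    f=dict(np.load(n+".npz")); P=pts(f)
    m=(f["range_z"]>0)&(np.hypot(P[...,0]-.4326,P[...,1]+.26)<.05)
    for lo,hi in((.14,.158),(.158,.175)):
        q=P[m&(P[...,2]>lo)&(P[...,2]<hi)]; print(n,len(q),q.min(0),q.max(0),q.mean(0))
    # headshell: tall points over the base
    q=P[(f["range_z"]>0)&(np.hypot(P[...,0]-.461,P[...,1]-.281)<.08)&(P[...,2]>.04)]
    print("headshell",q.min(0),q.max(0))
go([.42,.25,.28],[.433,-.26,.28])
E
```

```text
top 29 [ 0.42147495 -0.26032268  0.14379912] [ 0.44779238 -0.24995152  0.15795142] [ 0.43398037 -0.25321802  0.15108914]
top 137 [ 0.42173289 -0.27610831  0.15826525] [ 0.44796769 -0.24965089  0.16819848] [ 0.434931   -0.26263277  0.16392947]
headshell [0.43368981 0.26943976 0.04149923] [0.48523325 0.31045743 0.10790463]
scene 84 [ 0.43315969 -0.27633054  0.14017577] [ 0.45068459 -0.25021316  0.15783854] [ 0.44576144 -0.26478093  0.14957494]
scene 123 [ 0.42422391 -0.27648626  0.15859568] [ 0.45156824 -0.2497435   0.16735562] [ 0.43858119 -0.26342281  0.1631282 ]
headshell [0.43488375 0.27331087 0.04018458] [0.48720855 0.31289286 0.10602899]
pos [0.1235 0.5099 0.2261] z [-5.0e-04 -1.3e-03 -1.0e+00] clk 0.1
[0.42, 0.25, 0.28] tool shift [-0.3493 -0.1828 -0.0537] rows 8.7
[0.433, -0.26, 0.28] tool shift [-0.1328 -0.4926  0.0007] rows 12.3
```

Request:
{"op": "drive_tool", "data": {
  "targets": [
    [[-0.039, -0.02, -0.006], [0, 0, 0], 100],
    [[-0.039, -0.02, -0.006], [0, 0, 0], 100],
    [[-0.039, -0.02, -0.006], [0, 0, 0], 100],
    [[-0.039, -0.02, -0.006], [0, 0, 0], 100],
    [[-0.039, -0.02, -0.006], [0, 0, 0], 100]
  ],
  "newtons": 30
}}

```text
clock: 0.52
tool_pos: [0.2808, 0.3739, 0.255]
tcp_rot: [[-0.972, 0.235, -0.0], [0.235, 0.972, -0.0], [0.0, -0.0, -1.0]]
force: [1.1, 0.6, 0.1]
opening: 0.092
gripper_force: 0.0
```

Request:
{"op": "drive_tool", "data": {
  "targets": [
    [[-0.039, -0.02, -0.006], [0, 0, 0], 100],
    [[-0.039, -0.02, -0.006], [0, 0, 0], 100],
    [[-0.039, -0.02, -0.006], [0, 0, 0], 100],
    [[-0.039, -0.02, -0.006], [0, 0, 0], 100],
    [[0, 0, 0], [0, 0, 0], 100]
  ]
}}

```text
clock: 0.93
tool_pos: [0.4101, 0.2632, 0.2781]
tcp_rot: [[-0.97, 0.242, 0.003], [0.242, 0.97, -0.001], [-0.004, -0.001, -1.0]]
force: [-0.2, -0.1, -0.1]
opening: 0.0918
gripper_force: 0.0
```

Request:
{"op": "drive_tool", "data": {
  "targets": [
    [[-0.01, -0.038, 0], [0, 0, 0], 100],
    [[-0.01, -0.038, 0], [0, 0, 0], 100],
    [[-0.01, -0.038, 0], [0, 0, 0], 100],
    [[-0.01, -0.038, 0], [0, 0, 0], 100],
    [[-0.01, -0.038, 0], [0, 0, 0], 100]
  ]
}}

```text
clock: 1.35
tool_pos: [0.4081, 0.0699, 0.2773]
tcp_rot: [[-0.972, 0.235, -0.0], [0.235, 0.972, 0.0], [0.001, 0.0, -1.0]]
force: [1.4, -0.7, 0.8]
opening: 0.0919
gripper_force: 0.0
```

Request:
{"op": "drive_tool", "data": {
  "targets": [
    [[-0.01, -0.038, 0], [0, 0, 0], 100],
    [[-0.01, -0.038, 0], [0, 0, 0], 100],
    [[-0.01, -0.038, 0], [0, 0, 0], 100],
    [[-0.01, -0.038, 0], [0, 0, 0], 100],
    [[0, 0, 0], [0, 0, 0], 100]
  ]
}}

```text
clock: 1.77
tool_pos: [0.4118, -0.0915, 0.2772]
tcp_rot: [[-0.97, 0.242, -0.001], [0.242, 0.97, -0.002], [-0.0, -0.002, -1.0]]
force: [0.4, 0.7, -0.6]
opening: 0.0918
gripper_force: 0.0
```

```bash
python3 -c "
from h import *
go([.4365,-.263,.25]);print(get_state()['joints'])"
```

```text
pos [ 0.4118 -0.0915  0.2772] z [-5.0e-04 -2.2e-03 -1.0e+00] clk 1.77
[0.4365, -0.263, 0.25] tool shift [-0.0655 -0.1604  0.0275] rows 4.0
[-0.39898178  0.10976033  1.68825411 -0.00232776  1.34317287 -1.72523287]
```

Request:
{"op": "drive_tool", "data": {
  "targets": [
    [[-0.016, -0.039, 0], [0, 0, 0], 100],
    [[-0.016, -0.039, 0], [0, 0, 0], 100],
    [[-0.016, -0.039, 0], [0, 0, 0], 100],
    [[-0.016, -0.039, 0.02], [0, 0, 0], 100],
    [[0, 0, 0], [0, 0, 0], 100]
  ]
}}

```text
clock: 2.18
tool_pos: [0.4362, -0.2511, 0.2562]
tcp_rot: [[-0.971, 0.24, -0.003], [0.24, 0.971, 0.001], [0.004, -0.0, -1.0]]
force: [-1.0, 0.2, -0.4]
opening: 0.0917
gripper_force: 0.0
```

```bash
python3 - <<'E'
from h import *
s=get_state(); f=grab_frame("wrist"); cv2.imwrite("pics/wrist1.png",f["pixels"])
np.savez("w1.npz",p=s["tool_pos"],Rt=s["tcp_rot"],**f)
z=f["range_z"];v,u=np.indices(z.shape);x=(u-f["cx"])/f["fx"];y=(v-f["cy"])/f["fy"];r=np.hypot(x,y)+1e-9
c=np.stack([x/r*np.tan(r)*z,y/r*np.tan(r)*z,z,np.ones_like(z)],-1)
T=np.array(f["T_tool_cam"]);P=(c@T.T)[...,:3]@np.array(s["tcp_rot"]).T+s["tool_pos"]
m=(z>0)&(np.hypot(P[...,0]-.4365,P[...,1]+.263)<.04)
for lo,hi in((.145,.16),(.16,.17)):
    q=P[m&(P[...,2]>lo)&(P[...,2]<hi)]; print(len(q),q.min(0),q.max(0)) if len(q) else print(0)
go([.4365,-.263,.134])
E
```

```text
147 [ 0.42079741 -0.27335699  0.14522573] [ 0.43783419 -0.24854269  0.15999736]
835 [ 0.42121906 -0.2760495   0.16000713] [ 0.44837438 -0.24863974  0.16609222]
pos [ 0.4359 -0.2483  0.2571] z [-0.0037  0.0028 -1.    ] clk 2.23
[0.4365, -0.263, 0.134] tool shift [-0.0046 -0.0144  0.1231] rows 3.1
```

View pics/wrist1.png

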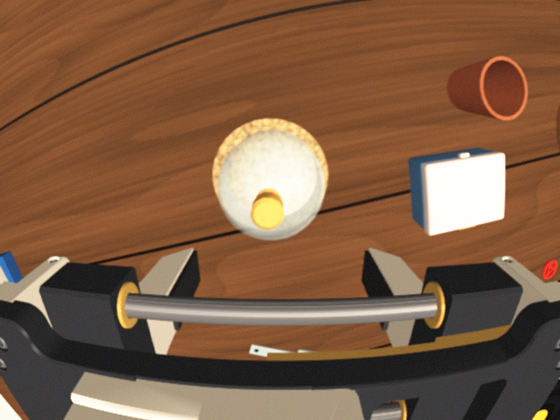

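The wrist picture shows the knob at (268,210), which works out to about (0.435,-0.262). That agrees with the other two cameras, so I'm going down.

Request:
{"op": "drive_tool", "data": {
  "targets": [
    [[-0.004, -0.014, 0], [0, 0, 0], 100],
    [[0, 0, 0.03], [0, 0, 0], 100],
    [[0, 0, 0.03], [0, 0, 0], 100],
    [[0, 0, 0], [0, 0, 0], 100],
    [[0, 0, 0], [0, 0, 0], 100]
  ]
}}

```text
clock: 2.65
tool_pos: [0.4368, -0.2601, 0.1996]
tcp_rot: [[-0.972, 0.234, -0.002], [0.234, 0.972, 0.002], [0.002, 0.001, -1.0]]
force: [0.5, -0.7, 1.2]
opening: 0.0919
gripper_force: 0.0
```

```bash
python3 -c "
from h import *
go([.436,-.263,.134])"
```

```text
pos [ 0.4368 -0.2601  0.1996] z [-0.0019  0.0018 -1.    ] clk 2.65
[0.436, -0.263, 0.134] tool shift [-0.     -0.0031  0.0656] rows 1.6
```

Request:
{"op": "drive_tool", "data": {
  "targets": [
    [[0, -0.003, 0.02], [0, 0, 0], 100],
    [[0, 0, 0.02], [0, 0, 0], 100],
    [[0, 0, 0.02], [0, 0, 0], 100],
    [[0, 0, 0.005], [0, 0, 0], 100],
    [[0, 0, 0], [0, 0, 0], 100]
  ]
}}

```text
clock: 3.07
tool_pos: [0.4367, -0.2639, 0.1354]
tcp_rot: [[-0.972, 0.235, -0.0], [0.235, 0.972, 0.0], [0.0, 0.0, -1.0]]
force: [0.3, 1.0, 0.4]
opening: 0.0918
gripper_force: 0.0
```

```bash
python3 -c "
from h import *
go([.436,-.263,.134]);print(get_state()['force'])"
```

```text
pos [ 0.4367 -0.2639  0.1354] z [-0.e+00  1.e-04 -1.e+00] clk 3.07
[0.436, -0.263, 0.134] tool shift [0.0009 0.0007 0.0014] rows 0.0
[0.26736742 0.97138625 0.440258  ]
```

Request:
{"op": "drive_tool", "data": {
  "targets": [
    [[0, 0, 0.001], [0, 0, 0], 40],
    [[0, 0, 0], [0, 0, 0], 40],
    [[0, 0, 0], [0, 0, 0], 40],
    [[0, 0, 0], [0, 0, 0], 40],
    [[0, 0, 0], [0, 0, 0], 40]
  ],
  "newtons": 15
}}

```text
clock: 3.48
tool_pos: [0.4366, -0.2644, 0.1344]
tcp_rot: [[-0.972, 0.236, 0.001], [0.236, 0.972, -0.001], [-0.001, -0.0, -1.0]]
force: [1.0, -1.3, -0.1]
opening: 0.0633
gripper_force: 0.0
```

Request:
{"op": "drive_tool", "data": {
  "targets": [
    [[0, 0, 0], [0, 0, 0], 20],
    [[0, 0, 0], [0, 0, 0], 15],
    [[0, 0, 0], [0, 0, 0], 10],
    [[0, 0, 0], [0, 0, 0], 0],
    [[0, 0, 0], [0, 0, 0], 0]
  ]
}}

```text
clock: 3.9
tool_pos: [0.4363, -0.2642, 0.1336]
tcp_rot: [[-0.972, 0.236, -0.0], [0.236, 0.972, 0.0], [0.0, 0.0, -1.0]]
force: [0.7, -0.5, 0.6]
opening: 0.0297
gripper_force: 0.0
```

Request:
{"op": "drive_tool", "data": {
  "targets": [
    [[0, 0, 0], [0, 0, 0], 0],
    [[0, 0, 0], [0, 0, 0], 0],
    [[0, 0, 0], [0, 0, 0], 0],
    [[0, 0, 0], [0, 0, 0], 0],
    [[0, 0, 0], [0, 0, 0], 0]
  ],
  "newtons": 32
}}

```text
clock: 4.32
tool_pos: [0.4364, -0.264, 0.1337]
tcp_rot: [[-0.972, 0.235, -0.0], [0.235, 0.972, 0.0], [0.0, 0.0, -1.0]]
force: [0.6, 1.4, 0.6]
opening: 0.0274
gripper_force: 32.0
```

Gripped at 32 N with a 27.4 mm opening, so I'm lifting gently.

Request:
{"op": "drive_tool", "data": {
  "targets": [
    [[0, 0, -0.005], [0, 0, 0], 0],
    [[0, 0, -0.01], [0, 0, 0], 0],
    [[0, 0, -0.015], [0, 0, 0], 0],
    [[0, 0, -0.02], [0, 0, 0], 0],
    [[0, 0, -0.02], [0, 0, 0], 0]
  ]
}}

```text
clock: 4.73
tool_pos: [0.4359, -0.2642, 0.2046]
tcp_rot: [[-0.972, 0.236, -0.001], [0.236, 0.972, 0.001], [0.001, 0.0, -1.0]]
force: [0.5, -1.1, -4.1]
opening: 0.027
gripper_force: 32.0
```

Request:
{"op": "drive_tool", "data": {
  "targets": [
    [[0, 0, -0.02], [0, 0, 0], 0],
    [[0, 0, -0.02], [0, 0, 0], 0],
    [[0, 0, -0.02], [0, 0, 0], 0],
    [[0, 0, -0.02], [0, 0, 0], 0],
    [[0, 0, -0.01], [0, 0, 0], 0]
  ]
}}

```text
clock: 5.15
tool_pos: [0.4365, -0.2647, 0.2968]
tcp_rot: [[-0.972, 0.236, 0.002], [0.236, 0.972, -0.003], [-0.003, -0.002, -1.0]]
force: [0.9, -0.8, -4.2]
opening: 0.0271
gripper_force: 32.0
```

```bash
python3 - <<'E'
from h import *
go([.43,0,.30],[.4615,.281,.30])
s=get_state();print(s["force"],s["gripper_force"],s["opening"])
f=grab_frame("scene"); cv2.imwrite("pics/s2.png",cv2.resize(f["pixels"][150:350,50:250],None,fx=2.5,fy=2.5))
E
```

```text
pos [ 0.4365 -0.2647  0.2968] z [ 0.0025 -0.0026 -1.    ] clk 5.15
[0.43, 0, 0.3] tool shift [ 0.0688  0.2557 -0.0039] rows 6.4
[0.4615, 0.281, 0.3] tool shift [ 0.0356  0.2805 -0.0007] rows 7.0
[ 0.87110225 -0.76027373 -4.24802055] 31.999349011166487 0.027113824297621224
```

View pics/s2.png

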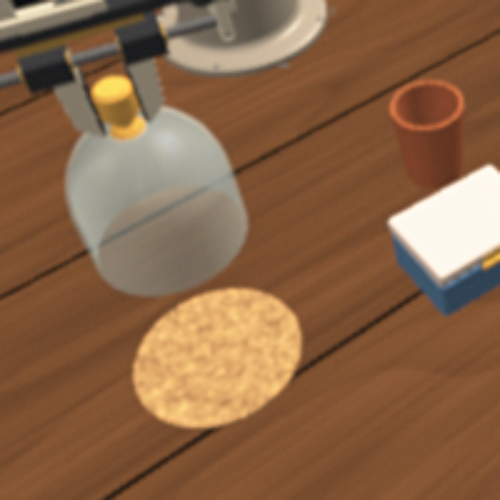

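The cloche hangs clear of the mat, with the knob between the pads. I'm carrying it across now.

Request:
{"op": "drive_tool", "data": {
  "targets": [
    [[0.001, 0.005, 0], [0, 0, 0], 0],
    [[0.003, 0.014, 0], [0, 0, 0], 0],
    [[0.005, 0.024, 0], [0, 0, 0], 0],
    [[0.005, 0.025, 0], [0, 0, 0], 0],
    [[0.005, 0.025, 0], [0, 0, 0], 0]
  ]
}}

```text
clock: 5.62
tool_pos: [0.4388, -0.167, 0.2923]
tcp_rot: [[-0.972, 0.236, -0.003], [0.236, 0.972, 0.002], [0.003, 0.001, -1.0]]
force: [0.2, -0.0, -4.8]
opening: 0.0271
gripper_force: 32.0
```

Request:
{"op": "drive_tool", "data": {
  "targets": [
    [[0.005, 0.025, 0], [0, 0, 0], 0],
    [[0.005, 0.025, 0], [0, 0, 0], 0],
    [[0.005, 0.025, 0], [0, 0, 0], 0],
    [[0.005, 0.025, 0], [0, 0, 0], 0],
    [[0.005, 0.025, 0], [0, 0, 0], 0]
  ]
}}

```text
clock: 6.03
tool_pos: [0.4435, -0.0395, 0.2925]
tcp_rot: [[-0.972, 0.235, -0.003], [0.235, 0.972, 0.001], [0.003, 0.001, -1.0]]
force: [0.3, 0.7, -3.9]
opening: 0.0273
gripper_force: 32.0
```

Request:
{"op": "drive_tool", "data": {
  "targets": [
    [[0.005, 0.025, 0], [0, 0, 0], 0],
    [[0.005, 0.025, 0], [0, 0, 0], 0],
    [[0.005, 0.025, 0], [0, 0, 0], 0],
    [[0.005, 0.025, 0], [0, 0, 0], 0],
    [[0.005, 0.025, 0], [0, 0, 0], 0]
  ]
}}

```text
clock: 6.45
tool_pos: [0.4484, 0.0875, 0.2925]
tcp_rot: [[-0.972, 0.235, -0.003], [0.235, 0.972, 0.0], [0.003, -0.0, -1.0]]
force: [1.1, 0.0, -5.1]
opening: 0.0268
gripper_force: 32.0
```

Request:
{"op": "drive_tool", "data": {
  "targets": [
    [[0.005, 0.025, 0], [0, 0, 0], 0],
    [[0.005, 0.025, 0], [0, 0, 0], 0],
    [[0.005, 0.025, 0], [0, 0, 0], 0],
    [[0.005, 0.025, 0], [0, 0, 0], 0],
    [[0.005, 0.02, 0], [0, 0, 0], 0]
  ]
}}

```text
clock: 6.87
tool_pos: [0.4523, 0.2102, 0.2924]
tcp_rot: [[-0.972, 0.234, -0.003], [0.234, 0.972, -0.0], [0.003, -0.001, -1.0]]
force: [-0.3, -0.2, -4.4]
opening: 0.0271
gripper_force: 32.0
```

```bash
python3 -c "
from h import *
go([.4615,.281,.30])"
```

```text
pos [0.4523 0.2102 0.2924] z [-3.e-03 -1.e-04 -1.e+00] clk 6.87
[0.4615, 0.281, 0.3] tool shift [ 0.0076  0.071  -0.0077] rows 1.8
```

Request:
{"op": "drive_tool", "data": {
  "targets": [
    [[0.002, 0.025, -0.005], [0, 0, 0], 0],
    [[0.003, 0.02, 0], [0, 0, 0], 0],
    [[0.002, 0.015, 0], [0, 0, 0], 0],
    [[0.001, 0.006, 0], [0, 0, 0], 0],
    [[0, 0.003, 0], [0, 0, 0], 0]
  ]
}}

```text
clock: 7.28
tool_pos: [0.4611, 0.2779, 0.2975]
tcp_rot: [[-0.972, 0.234, -0.003], [0.234, 0.972, -0.001], [0.002, -0.002, -1.0]]
force: [-0.8, 0.4, -4.8]
opening: 0.0268
gripper_force: 32.0
```

Request:
{"op": "drive_tool", "data": {
  "targets": [
    [[0, 0, 0], [0, 0, 0], 0],
    [[0, 0, 0], [0, 0, 0], 0],
    [[0, 0, 0], [0, 0, 0], 0],
    [[0, 0, 0], [0, 0, 0], 0],
    [[0, 0, 0], [0, 0, 0], 0]
  ]
}}

```text
clock: 7.7
tool_pos: [0.4626, 0.2762, 0.2989]
tcp_rot: [[-0.972, 0.237, 0.0], [0.237, 0.972, 0.0], [-0.0, 0.0, -1.0]]
force: [0.1, 0.1, -4.9]
opening: 0.0272
gripper_force: 32.0
```

```bash
python3 - <<'E'
from h import *
go([.4615,.281,.30]); s=get_state(); np.savez("pose.npz",p=s["tool_pos"],R=s["tcp_rot"])
for n in("scene","top"):
    f=grab_frame(n); np.savez(n+"3.npz",**f)
    P=pts(f); z=f["range_z"]
    m=(z>0)&(np.hypot(P[...,0]-.4615,P[...,1]-.281)<.075)&(P[...,2]>.15)&(P[...,2]<.335)
    print(n,m.sum(),np.histogram(P[m][:,2],bins=np.arange(.15,.34,.02)))
    def proj(X): 
        c=f["R"]@X+f["t"]; return f["fx"]*c[0]/c[2]+f["cx"],f["fy"]*c[1]/c[2]+f["cy"]
    p=s["tool_pos"]; print("pred rim",proj(p+[0,0,-.128]),"knob",proj(p+[0,0,.019]))
    im=f["pixels"].copy()
    k=p+np.array([0,0,.019])
    for h,r in((-.147,.06),(-.087,.06)):
        for a in np.arange(0,6.28,.02):
            u,v=proj(k+[r*np.cos(a),r*np.sin(a),h]); im[int(round(v)),int(round(u))]=(0,255,0)
    u,v=map(int,proj(k+[0,0,-.08])); im=im[max(0,v-75):v+75,max(0,u-75):u+75]
    cv2.imwrite(f"pics/{n}3.png",cv2.resize(im,None,fx=4,fy=4,interpolation=cv2.INTER_CUBIC))
E
```

```text
pos [0.4626 0.2762 0.2989] z [ 2.e-04  0.e+00 -1.e+00] clk 7.7
[0.4615, 0.281, 0.3] tool shift [ 0.0022  0.0044 -0.0011] rows 0.1
scene 2713 (array([ 10, 294, 306, 322, 401, 466, 539,  91, 237]), array([0.15, 0.17, 0.19, 0.21, 0.23, 0.25, 0.27, 0.29, 0.31, 0.33]))
pred rim (np.float64(314.8229730265899), np.float64(143.460802439303)) knob (np.float64(319.0062528367513), np.float64(91.75129730720704))
top 511 (array([  2,  46,  38,  18,  93, 258,  56,   0,   0]), array([0.15, 0.17, 0.19, 0.21, 0.23, 0.25, 0.27, 0.29, 0.31, 0.33]))
pred rim (np.float64(191.70969330942265), np.float64(226.5011083942256)) knob (np.float64(171.83270098926198), np.float64(223.21011703910204))
```

View pics/scene3.png

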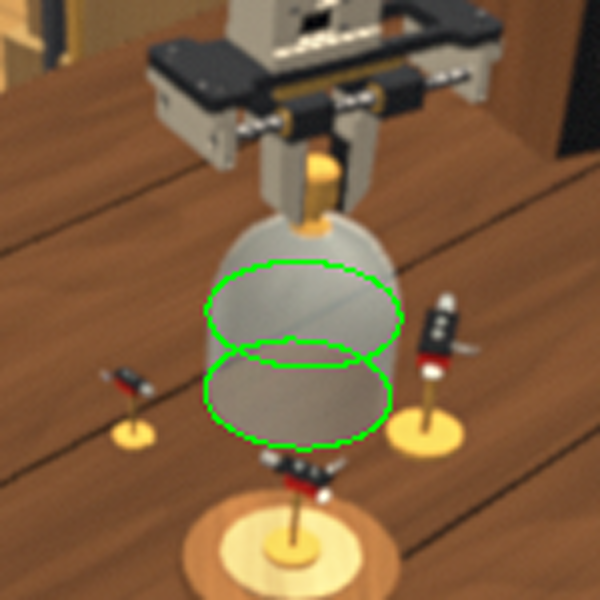

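View pics/top3.png

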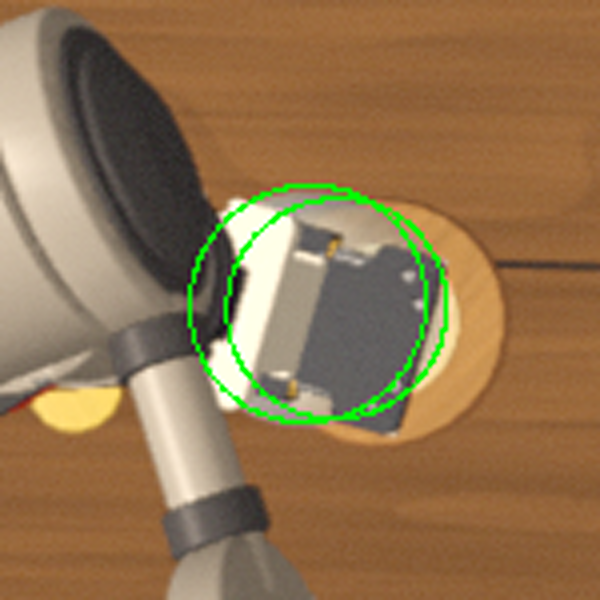

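Scene crop: the drawn rim and shoulder rings, computed from the gripper pose, fall on the glass, so it hangs nearly level. The headshell below is upright on the base. I'll fit the cylinder to the depth to get tilt and offset.

```bash
cat > fit.py <<'E'
from h import *
from scipy.optimize import least_squares
def fit(f,p):
    P=pts(f); z=f["range_z"]; rz=p[2]-.128
    m=(z>0)&(np.hypot(P[...,0]-p[0],P[...,1]-p[1])<.07)&(P[...,2]>rz+.004)&(P[...,2]<rz+.1)
    q=P[m]
    def res(a,q=q):
        # rim centre a[:2] , slopes a[2:4], rim z a[4]; outside surface (cyl 60 mm, then elliptic dome 60 high)
        h=q[:,2]-rz; d=np.hypot(q[:,0]-a[0]-a[2]*h,q[:,1]-a[1]-a[3]*h)
        return np.where(h<.06,d-.06,0)
    r=least_squares(res,[p[0],p[1],0,0],loss="soft_l1",f_scale=.001)
    h=q[:,2]-rz; print("pts",(h<.06).sum(),"rim xy",r.x[:2].round(4),"slope",r.x[2:].round(3),"resid",np.median(abs(r.fun)).round(5),"minz",np.percentile(q[:,2],1))
    return r.x
if __name__=="__main__":
    p=np.load("pose.npz")["p"]; print(p)
    for n in("scene","top"): fit(dict(np.load(n+"3.npz")),p)
E
python3 fit.py
```

```text
[0.46262109 0.27619432 0.29886702]
pts 866 rim xy [0.4614 0.2774] slope [-0.002 -0.002] resid 0.0 minz 0.17636871155191883
pts 98 rim xy [0.4606 0.2764] slope [-0.004 -0.004] resid 0.0 minz 0.17657267842186739
```

Request:
{"op": "drive_tool", "data": {
  "targets": [
    [[0.0005, 0.004, 0], [0, 0, 0], 0],
    [[0, 0, 0], [0, 0, 0], 0],
    [[0, 0, 0.005], [0, 0, 0], 0],
    [[0, 0, 0.01], [0, 0, 0], 0],
    [[0, 0, 0.015], [0, 0, 0], 0]
  ]
}}

```text
clock: 8.22
tool_pos: [0.4634, 0.2811, 0.2687]
tcp_rot: [[-0.972, 0.235, 0.002], [0.235, 0.972, 0.001], [-0.002, 0.001, -1.0]]
force: [-0.3, 0.4, -5.4]
opening: 0.0271
gripper_force: 32.0
```

Request:
{"op": "drive_tool", "data": {
  "targets": [
    [[0, 0, 0.015], [0, 0, 0], 0],
    [[0, 0, 0.015], [0, 0, 0], 0],
    [[0, 0, 0.01], [0, 0, 0], 0],
    [[0, 0, 0.01], [0, 0, 0], 0],
    [[0, 0, 0], [0, 0, 0], 0]
  ]
}}

```text
clock: 8.63
tool_pos: [0.462, 0.2804, 0.2163]
tcp_rot: [[-0.972, 0.236, -0.004], [0.236, 0.972, -0.002], [0.003, -0.002, -1.0]]
force: [-0.5, -0.2, -4.4]
opening: 0.0271
gripper_force: 32.0
```

```bash
python3 - <<'E'
from fit import *
go([.4627,.2802,.163]); s=get_state(); print(s["force"])
for n in("scene","top"): fit(grab_frame(n),s["tool_pos"])
E
```

```text
pos [0.462  0.2804 0.2163] z [-0.0037 -0.0016 -1.    ] clk 8.63
[0.4627, 0.2802, 0.163] tool shift [-0.0009  0.0001  0.0533] rows 1.3
[-0.54506805 -0.20649421 -4.38035474]
pts 736 rim xy [0.4593 0.2815] slope [ 0.013 -0.002] resid 0.0 minz 0.09329702557046322
pts 49 rim xy [0.46   0.2805] slope [0.003 0.002] resid 0.0 minz 0.0943888328527682
```

Request:
{"op": "drive_tool", "data": {
  "targets": [
    [[-0.0005, 0, 0.01], [0, 0, 0], 0],
    [[0, 0, 0.01], [0, 0, 0], 0],
    [[0, 0, 0.01], [0, 0, 0], 0],
    [[0, 0, 0.01], [0, 0, 0], 0],
    [[0, 0, 0.005], [0, 0, 0], 0]
  ]
}}

```text
clock: 9.15
tool_pos: [0.4627, 0.2803, 0.1717]
tcp_rot: [[-0.972, 0.236, -0.002], [0.236, 0.972, -0.001], [0.002, -0.002, -1.0]]
force: [0.0, -0.3, -5.1]
opening: 0.0271
gripper_force: 32.0
```

Request:
{"op": "drive_tool", "data": {
  "targets": [
    [[0, 0, 0], [0, 0, 0], 0],
    [[0, 0, 0], [0, 0, 0], 0],
    [[0, 0, 0], [0, 0, 0], 0],
    [[0, 0, 0], [0, 0, 0], 0],
    [[0, 0, 0], [0, 0, 0], 0]
  ]
}}

```text
clock: 9.57
tool_pos: [0.4638, 0.2809, 0.1743]
tcp_rot: [[-0.972, 0.236, 0.001], [0.236, 0.972, 0.001], [-0.001, 0.001, -1.0]]
force: [-0.2, 0.1, -5.1]
opening: 0.0273
gripper_force: 32.0
```

```bash
python3 - <<'E'
from fit import *
go([.462,.2802,.163]); s=get_state(); print(s["force"]); p=s["tool_pos"]
for n in("scene","top"):
    f=grab_frame(n); fit(f,p)
    if n=="scene":
        def proj(X):
            c=f["R"]@X+f["t"]; return f["fx"]*c[0]/c[2]+f["cx"],f["fy"]*c[1]/c[2]+f["cy"]
        u,v=map(int,proj(np.array([.462,.281,.08])))
        cv2.imwrite("pics/s4.png",cv2.resize(f["pixels"][v-60:v+60,u-70:u+70],None,fx=5,fy=5,interpolation=cv2.INTER_CUBIC))
E
```

```text
pos [0.4638 0.2809 0.1743] z [ 1.e-03  5.e-04 -1.e+00] clk 9.57
[0.462, 0.2802, 0.163] tool shift [ 0.0016 -0.0011  0.0113] rows 0.3
[-0.21873311  0.13387999 -5.10987161]
pts 677 rim xy [0.4626 0.2819] slope [-0.006 -0.   ] resid 0.0 minz 0.0516755044200897
pts 37 rim xy [0.4615 0.2805] slope [0.009 0.009] resid 0.0 minz 0.05383216030404621
```

View pics/s4.png

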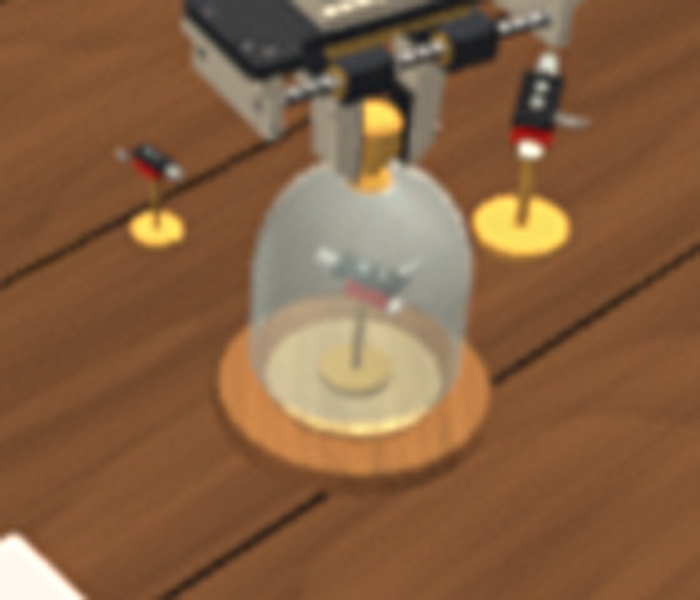

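The cloche is centred over the base, with the headshell upright inside it and the rim about 23 mm above the ledge. I'm lowering it the last 11 mm.

Request:
{"op": "drive_tool", "data": {
  "targets": [
    [[0.001, -0.0005, 0.004], [0, 0, 0], 0],
    [[0, 0, 0.004], [0, 0, 0], 0],
    [[0, 0, 0.003], [0, 0, 0], 0],
    [[0, 0, 0], [0, 0, 0], 0],
    [[0, 0, 0], [0, 0, 0], 0]
  ]
}}

```text
clock: 10.08
tool_pos: [0.4622, 0.2804, 0.1623]
tcp_rot: [[-0.972, 0.236, -0.001], [0.236, 0.972, -0.0], [0.001, -0.0, -1.0]]
force: [-0.7, -0.5, -4.8]
opening: 0.0269
gripper_force: 32.0
```

Request:
{"op": "drive_tool", "data": {
  "targets": [
    [[0, 0, 0], [0, 0, 0], 0],
    [[0, 0, 0], [0, 0, 0], 0],
    [[0, 0, 0], [0, 0, 0], 0],
    [[0, 0, 0], [0, 0, 0], 0],
    [[0, 0, 0], [0, 0, 0], 0]
  ]
}}

```text
clock: 10.5
tool_pos: [0.4624, 0.2805, 0.1628]
tcp_rot: [[-0.972, 0.236, 0.0], [0.236, 0.972, 0.0], [-0.0, 0.0, -1.0]]
force: [0.2, -0.6, -5.2]
opening: 0.027
gripper_force: 32.0
```

```bash
python3 - <<'E'
from fit import *
go([.462,.2805,.163]); s=get_state(); print(s["force"]); p=s["tool_pos"]
for n in("scene","top"):
    f=grab_frame(n); fit(f,p); P=pts(f)
    m=(f["range_z"]>0)&(np.hypot(P[...,0]-p[0],P[...,1]-p[1])<.075)&(P[...,2]>.135)&(P[...,2]<.19)
    d=np.hypot(P[...,0]-p[0],P[...,1]-p[1]); 
    q=P[m&(d<.013)]; print("knob/crown z",np.percentile(q[:,2],[2,50,98]) if len(q) else 0)
    # rim: lowest outside glass points
    g=P[(f["range_z"]>0)&(abs(d-.06)<.003)]; print("glass z hist",np.histogram(g[:,2],bins=np.arange(.018,.06,.003))[0])
E
```

```text
pos [0.4624 0.2805 0.1628] z [ 2.e-04  2.e-04 -1.e+00] clk 10.5
[0.462, 0.2805, 0.163] tool shift [ 0.0004 -0.0001 -0.0002] rows 0.0
[ 0.17094403 -0.56133285 -5.16755744]
pts 668 rim xy [0.4611 0.2816] slope [ 0.    -0.004] resid 0.0 minz 0.03990536032859158
knob/crown z [0.14993875 0.16849921 0.18819755]
glass z hist [30 60 11  0  1 27 22 33 31 31 36 33 29]
pts 31 rim xy [0.4603 0.28  ] slope [0.001 0.007] resid 0.0 minz 0.042929776856563774
knob/crown z 0
glass z hist [17 36 14  1  0  2  1  2  3  1  2  1  1]
```

The glass starts at a height of about 0.032–0.033 m, which puts the rim about 10–11 mm above the 22 mm ledge. It is within about 2 mm of centre, level, and the wrist force shows only its weight. I'm handing the job in.

```bash
python3 -c "
from workcell import *
print(finish_job())"
```

```text
the job is handed in; nothing more can be done
None
```

I handed the job in with the cloche held at a 32 N grip over the headshell: rim about 11 mm above the ledge, centred within about 2 mm, level, with no sign of the glass touching the base or headshell. `finish_job()` returned no verdict, so these figures are my own measurements.

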